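Unpin the board rack and put a board away

ROBOT

A 6-joint arm with a two-finger parallel gripper is mounted at the origin on a cart in front of the work surface, level with it; the furniture and walls round the work are solid. World frame = base frame: x ahead of the robot, y to its left, z up, the work surface at z = 0. Lengths are in m, angles in rad, forces in N, time in s.
With the tool pointing down it reaches from about 0.35 to 0.975 m from the base axis. Payload 17.4 kg.
Tool frame: the origin (TCP) lies on the mounting face of the last link; the fingertips stand 173 mm ahead of it and the grasp point (between the pads) lies 155 mm ahead of it; z points along the fingers, y is the line along which they close (so a half turn about z gives the same grasp; the last joint's range is limited). The gripper opens to 85 mm and grips with 20 to 120 N. Pads are 22 mm wide; open, the fingers measure 114 mm over their backs; the gripper's body (76 mm by 85 mm) begins 54 mm behind the grasp point. The pads swing forward as they close: fully open they stand 13 mm farther back than shut.
Start: joints at [1.257, 0.116, 1.442, -0, 1.584, -0.038], TCP at [0.184, 0.649, 0.405] pointing down, gripper open.
Joint ranges: [-2.83, 2.83], [-0.83, 2.19], [0.07, 2.5], [-1.14, 4.28], [0.01, 3], [-2.97, 2.97]. Speed limits (rad/s): [1.89, 1.89, 2.22, 3.14, 3.14, 3.14].

INTERFACE

Orientations are given as a rotation vector (axis times angle).
In Python, from station import env, camera gives the robot as it stands. The module is installed in compiled form; this text tells all that it offers.
- The arm moves only by the tool send_rows, never from a script. Its argument "plan" is text: rows parted by semicolons, each of 5 numbers parted by spaces: the shift along the tool's x, y, z as a fraction of full scale, then the turn about the tool's z as a fraction of full scale, then the closure, from 0 (fully open) to 1 (shut). In form: x y z roll grip; .... A call has 1 to 20 rows; each row is the pose to reach, as a shift and turn from the pose commanded when the call began, along the tool's axes at that moment, turning the shorter way round; what a row does not reach only later rows make up. Full scale, the value 1, is 500 mm for a shift and pi rad for a turn. A row lasts 1/12 s, in which the tool goes at most 41.7 mm and 7.16 degrees, less where a joint would pass 70% of its speed; a pose out of reach is approached as far as the arm can. A call with a number of a shift or a turn outside -1 to 1 is refused whole. A call with a gripper value outside its range is refused whole. The fingers move at their own pace and stop on an object; the grip force is fixed at half the most. Time passes only in rows, so rows that repeat a pose let the fingers close. It gives the time, the measured TCP pose, the force, the opening and the grip force at its end, in the units of the state.
- env.observe(): the state, without advancing time (a new reading comes with each control period).
- camera(name): name is "scene" or "side" or "wrist"; returns a dict with "img" (400x640x3 uint8, red, green, blue), "fx", "fy", "cx", "cy" (pixels), "R" (3x3) and "t" (3): a world point X has camera coordinates R X + t. Camera axes: x right, y down, z forward; pixel columns grow to the right and rows downward; lengths in m; the calibration is good to about 2 mm. The wrist camera is an equidistant fisheye: a pixel r from the principal point sees the ray r / f radians off the axis. A picture is of the moment at which its call begins. There is no depth.
- env.job_done(): hands the job in; it is judged then, once.
The state is a dict: "t": time; "joints": joint angles; "qd": joint speeds; "effort": joint torques, N m; "ee_pos": TCP position; "ee_rot": TCP orientation; "ft_force": force on the tool from outside, world axes, zero at the start; "torque": the same for the moment, N m; "width": finger opening in m; "grip_force": force on a finger pad.
Only numpy, scipy, OpenCV 4.12 (cv2) and the standard library are available. Lean on these libraries where they do the work, as an engineer would, in place of code of your own. Each camera call takes 0.05 s, during which the arm holds its last target. There are 200 camera calls.

TASK

Draw the locking pin right out of the wooden board rack and park it, lying across the two open notches at the rack's near side, grip outside the rack on the same side as before. Then take the thinner of the two boards from the drying stand and stand it fully down in the rack slot that its thickness fits, neither the wide slot nor the narrow one, with the hole in the board lined up with the pin's bore. Leave the thicker board in the drying stand and do not disturb the things around.

Things in the scene. Friction and masses are not known exactly. Their poses are not given: they have to be found in the camera images.
- rack: Fixed wooden rack, 142 (x) x 117 (y) x 62 mm. Origin: on the worktop straight below the bore's middle. y runs along the bore, +y towards the pin's grip; -x is the near side with the notches. Four cheeks 16 mm thick at y -50.5, -8.5, 25.5, 50.5 mm, rounded tops at z 62, span x -42 to 42 mm; the outer two reach to x -100. Slots open at top and ends; floor 8 mm thick.
- bore (a point): Mouth of the 17 mm round bore that runs along rack y through all four cheeks: the point on its axis at the rack's +y face (rack x 0, y 58.5, z 42 mm). The pin in it bars the slots.
- slot_middle (a point): Middle slot, 18 mm wide in y, the one for the 14 mm board: the point at the middle of its floor, straight below the bore (rack x 0, y 8.5, z 8 mm).
- slot_wide (a point): Wide slot, 26 mm, for thicker boards: middle of its floor (rack x 0, y -29.5, z 8 mm).
- slot_narrow (a point): Narrow slot, 9 mm: middle of its floor (rack x 0, y 38, z 8 mm).
- notch (a point): Park notch in the outer cheek on the grip's side: centre of the notch's floor (rack x -82, y 50.5, z 36 mm). 18 mm wide in x, open at the top (z 62 mm), horns with rounded tops.
- notch_far (a point): The same notch in the other outer cheek (rack x -82, y -50.5, z 36 mm). A parked pin lies along rack y in both, its axis at z 42 mm.
- pin: Loose pin, 191 mm, 0.09 kg: black flat grip 14 (x) x 45 (y) x 26 (z) mm, steel rod 12 mm thick. Origin: on the axis, middle of the grip. Rod along pin -y to the tip at y -168.5; a 22 mm collar ends at y -27.5. Starts in the bore, its axes as the rack's, origin at rack y 92 to 102, z 39.5; comes out along rack +y after 125 to 140 mm. Parked: origin at rack y 87 to 115. Mass centre at y about -70.
- board_thin: Loose wooden board, 14 mm thick (its y), 110 mm long (x), 130 mm high (z), 0.15 kg, upright in one of the stand's two places. Origin: centre of its lower edge. A 30 mm hole goes through it, centre 34 mm above that edge, mid-length. Put away, its origin is at point slot_middle, its faces square to the bore; either face may point to the grip.
- pin_tip (a point): The free end of the pin's rod, on its axis.
- board_thick: Loose wooden board like board_thin but 22 mm thick, in the other place of the drying stand. It stays there.
- stand: Fixed grey plastic drying stand, 110 (x) x 150 mm (y), floor 8 mm thick; origin on the worktop under its centre. Two places at y = -35 and +35 mm, each between two rails (31 mm apart, up to z = 38 mm), hold the boards upright with their faces across the stand's y.
- salt_shaker: Salt shaker, 44 mm wide, 90 mm high, upright on the worktop left of the drying stand; origin under its centre. A bystander.
- tea_mug: White mug with a dark band, 107 mm high, on the left of the worktop; origin under its centre. A bystander.
- tuna_tin: Flat tin, 86 mm across, 40 mm high, on the right of the worktop; origin under its centre. A bystander.

How it is judged:
On the way, in this order (a step that is already met when the one before it is completed fails the run):
1. the pin is drawn right out of the bore: its tip is clear of the rack's end (y of pin_tip in the frame of rack above 0.0585 m), for 0.1 s.
2. the pin lies parked in both notches (x of pin in the frame of rack between -0.09 and -0.074 m and x of pin_tip in the frame of rack between -0.09 and -0.074 m and y of pin in the frame of rack between 0.08 and 0.116 m and z of pin in the frame of rack between 0.036 and 0.046 m and z of pin_tip in the frame of rack between 0.036 and 0.046 m), for 0.2 s.
At the end, for the whole second after the job is handed in: Pin at rest in both notches: axis within 8 mm of their middle, within 4 mm of its resting height, origin at rack y 80 to 116 mm. Thin board at rest in the middle slot: within 9 mm lengthwise of hole facing bore, within 4 mm of the slot's middle, within 3 mm of its floor, tilt under 0.12 rad (all of step 2 and x of board_thin in the frame of rack between -0.009 and 0.009 m and y of board_thin in the frame of rack between 0.0045 and 0.0125 m and z of board_thin in the frame of rack below 0.011 m and angle between board_thin's own z axis and vertical below 0.12 rad and linear speed of each of board_thin, pin below 0.02 m/s); the robot touches nothing.
It fails at once if the thicker board is shifted by more than 25 mm or tipped (distance of board_thick from where it was at the start of the episode above 0.025 m or angle between board_thick's own z axis and vertical above 0.35 rad).
It fails at once if a bystander is pushed by more than 25 mm or knocked over (distance of any of salt_shaker, tea_mug, tuna_tin from where it was at the start of the episode above 0.025 m or angle between any of salt_shaker, tea_mug's own z axis and vertical above 0.5 rad).
It also fails if it takes over 72 s, if anything falls off the work surface, if the arm or the gripper's body presses on something with over 40 N, if the wrist force passes 120 N, or if a joint passes its speed limit or range.

## Working session

There is one attempt and no reset: what is moved stays moved. The work goes in short steps, Python scripts to look and compute and a tool call to move; the robot and the scene stay as the last step left them, time stands still between calls to the robot, and variables do not carry over. Pictures are saved under pics/ and viewed, at most 10 in all, crops included, and the job is handed in when it is done.

Besides the shell and the picture viewer there is one more tool, called after "Request:" by a JSON object that holds its "api" and its "payload". send_rows: Moves the arm, as the interface text tells. Shift numbers are shares of 500 mm and turn numbers shares of pi rad, none past 1 either way. Its arguments: {"type":"object","properties":{"plan":{"type":"string"}},"required":["plan"]}

```bash
mkdir -p pics; cat > h.py <<'E'
import numpy as np, cv2
from scipy.spatial.transform import Rotation as Rn
from station import env, camera
def snap(n,f):
    c=camera(n); cv2.imwrite(f'pics/{f}.png',c['img'][:,:,::-1]); 
    np.savez(f'pics/{f}.npz',**c); return c
def load(f): 
    d=np.load(f'pics/{f}.npz'); return {k:d[k] for k in d}
def ray(c,u,v):
    R=np.array(c['R']);t=np.array(c['t'])
    if c.get('fish'):
        pass
    d=np.array([(u-c['cx'])/c['fx'],(v-c['cy'])/c['fy'],1.]); return -R.T@t, R.T@d
def onz(c,u,v,z):
    o,d=ray(c,u,v); return o+d*(z-o[2])/d[2]
def proj(c,X):
    p=np.array(c['R'])@np.array(X)+np.array(c['t']); return p[0]/p[2]*c['fx']+c['cx'],p[1]/p[2]*c['fy']+c['cy']
E
python3 - <<'E'
from h import *
for n in('scene','side','wrist'):
    c=snap(n,n+'0'); print(n,c['fx'],c['cx'],c['cy'],-np.array(c['R']).T@np.array(c['t']),np.round(c['R'],3).tolist())
s=env.observe(); print(s)
E
```

```text
scene 516.312762648308 314.39699383838393 201.73172969028892 [-0.28983595 -1.11461042  1.22705833] [[0.812, -0.583, 0.005], [-0.381, -0.537, -0.753], [0.442, 0.609, -0.658]]
side 404.9453401002745 316.8249998007042 201.9888109859411 [0.25508593 1.29321523 1.08616548] [[-0.978, -0.208, 0.013], [-0.135, 0.586, -0.799], [0.159, -0.783, -0.601]]
wrist 309.70691628693146 317.4020140237166 193.8934612135051 [0.12102672 0.66720996 0.37341328] [[0.273, 0.962, -0.0], [0.929, -0.263, 0.259], [0.249, -0.071, -0.966]]
{'t': 0.15, 'joints': array([ 1.25718492e+00,  1.16378836e-01,  1.44208301e+00,  2.26578114e-05,
        1.58399161e+00, -3.77799229e-02]), 'qd': array([ 0.00111477, -0.00129614, -0.00086356,  0.00195611, -0.00089198,
        0.00124409]), 'effort': array([ 5.43885326e-04, -7.32514429e+01, -6.32844758e+01,  4.42405246e-05,
        5.19337307e-03,  7.25854875e-06]), 'ee_pos': array([0.18383264, 0.64950282, 0.40414753]), 'ee_rot': array([-4.31878615e-01, -3.11159091e+00,  1.32503229e-03]), 'ft_force': array([ 1.08852897, -0.43721393,  0.10446897]), 'torque': array([ 0.02410669, -0.07366411,  0.03152092]), 'grip_force': 0.0, 'width': 0.08527119842977228}
```

View pics/scene0.png

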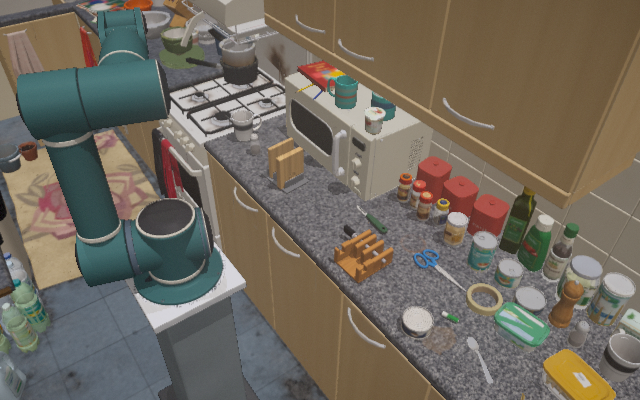

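View pics/side0.png

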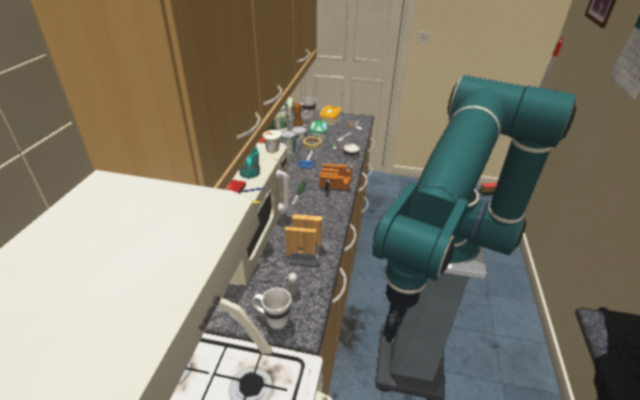

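```bash
python3 - <<'E'
from h import *
c=load('scene0'); s=load('side0')
for n,u,v,z in[('rack',365,262,.03),('grip',350,231,.04),('stand',287,183,0),('tin',418,320,.02),('mug',243,135,.0)]: print(n,onz(c,u,v,z).round(3))
for n,u,v,z in[('rack',336,180,.03),('stand',303,258,0)]: print(n,onz(s,u,v,z).round(3))
a=cv2.resize(c['img'][135:285,250:410],None,fx=3.4,fy=3.4,interpolation=cv2.INTER_CUBIC)
b=cv2.resize(s['img'][155:270,275:365],None,fx=2.8,fy=2.8,interpolation=cv2.INTER_CUBIC)
o=np.zeros((510,800,3),np.uint8);o[:510,:544]=a;o[:b.shape[0],545:545+b.shape[1]]=b
cv2.imwrite('pics/crop0.png',o[:,:,::-1])
E
```

```text
rack [ 0.476 -0.329  0.03 ]
grip [ 0.517 -0.202  0.04 ]
stand [0.512 0.167 0.   ]
tin [ 0.463 -0.578  0.02 ]
mug [0.537 0.544 0.   ]
rack [ 0.482 -0.272  0.03 ]
stand [0.52  0.232 0.   ]
```

View pics/crop0.png

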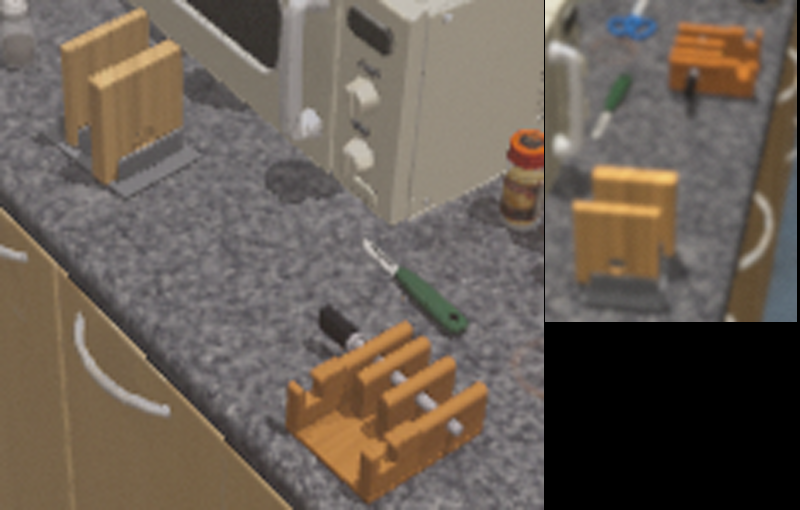

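The scene view shows the rack at about (365,255), the pin's black grip at (350,231), and the boards at (287,162). The nearer board, which shows a wider edge, looks like the thick one. I'll move over the stand and take wrist pictures.

Request:
{"api": "send_rows", "payload": {"plan": "-0.76 -0.72 0 0.08 0;-0.76 -0.72 0 0.08 0;-0.76 -0.72 0 0.08 0;-0.76 -0.72 0 0.08 0;-0.76 -0.72 0 0.08 0;-0.76 -0.72 0 0.08 0;-0.76 -0.72 0 0.08 0;-0.76 -0.72 0 0.08 0;-0.76 -0.72 0 0.08 0;-0.76 -0.72 0 0.08 0;-0.76 -0.72 0 0.08 0;-0.76 -0.72 0 0.08 0;-0.76 -0.72 0 0.08 0;-0.76 -0.72 0 0.08 0;-0.76 -0.72 0 0.08 0;-0.76 -0.72 0 0.08 0"}}

```text
t: 1.48
ee_pos: [0.4512, 0.1999, 0.4046]
ee_rot: [-0.819, -3.033, -0.0]
ft_force: [0.0, -0.0, -0.6]
width: 0.0855
grip_force: 0.0
```

```bash
python3 - <<'E'
from h import *
c=snap('wrist','w1'); s=env.observe()
print(s['t'],s['ee_pos'],Rn.from_rotvec(s['ee_rot']).as_matrix().round(3).tolist(),s['joints'].round(2))
E
```

```text
1.5333 [0.45106299 0.20028915 0.40464124] [[-0.865, 0.502, -0.0], [0.502, 0.865, 0.0], [0.0, 0.0, -1.0]] [ 0.37 -0.29  1.82  0.    1.61 -0.68]
```

View w1.

View pics/w1.png

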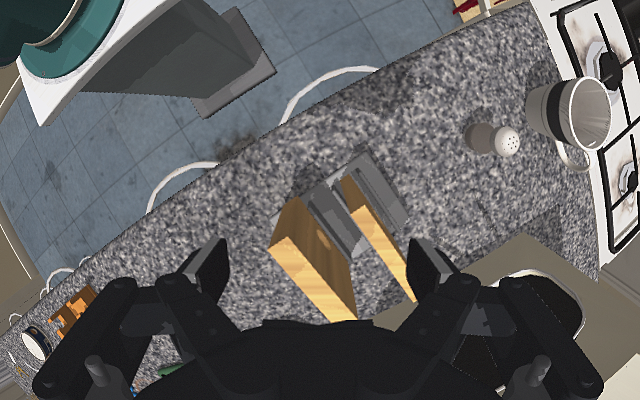

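The wrist picture shows two boards: the thicker one on the left (about 300,260) and the thinner one on the right (about 378,240, world +y side). The salt shaker is at (505,140) and the mug at (580,115). Next I'll look at the rack.

Request:
{"api": "send_rows", "payload": {"plan": "-0.615 -0.985 0.08 0.335 0;-0.615 -0.985 0.08 0.335 0;-0.615 -0.985 0.08 0.335 0;-0.615 -0.985 0.08 0.335 0;-0.615 -0.985 0.08 0.335 0;-0.615 -0.985 0.08 0.335 0;-0.615 -0.985 0.08 0.335 0;-0.615 -0.985 0.08 0.335 0;-0.615 -0.985 0.08 0.335 0;-0.615 -0.985 0.08 0.335 0;-0.615 -0.985 0.08 0.335 0;-0.615 -0.985 0.08 0.335 0;-0.615 -0.985 0.08 0.335 0;-0.615 -0.985 0.08 0.335 0;-0.615 -0.985 0.08 0.335 0;-0.615 -0.985 0.08 0.335 0;-0.615 -0.985 0.08 0.335 0"}}

```text
t: 2.95
ee_pos: [0.4701, -0.3798, 0.3644]
ee_rot: [-2.23, -2.212, -0.0]
ft_force: [0.2, 1.0, -0.4]
width: 0.0856
grip_force: 0.0
```

```bash
python3 - <<'E'
from h import *
c=snap('wrist','w2'); s=env.observe()
print(s['t'],s['ee_pos'],Rn.from_rotvec(s['ee_rot']).as_matrix().round(3).tolist(),s['joints'].round(2))
E
```

```text
3.0 [ 0.47004801 -0.37935314  0.36477684] [[0.007, 1.0, 0.0], [1.0, -0.007, 0.0], [0.0, 0.0, -1.0]] [-0.72 -0.02  1.65  0.    1.51 -0.71]
```

View pics/w2.png

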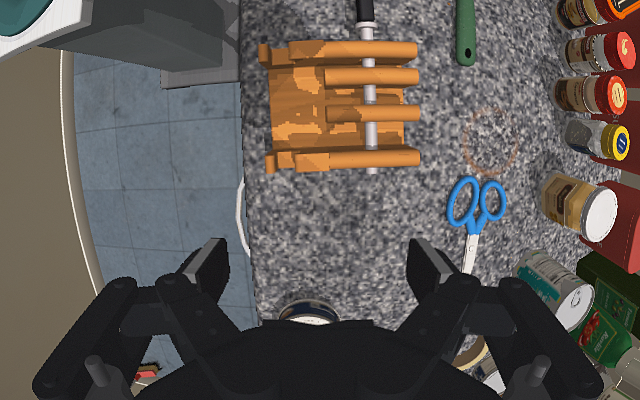

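```bash
cat >> h.py <<'E'
def fray(c,u,v):
    R=np.array(c['R']);t=np.array(c['t']); a=(u-c['cx'])/c['fx'];b=(v-c['cy'])/c['fy'];r=np.hypot(a,b)+1e-12
    d=np.array([np.sin(r)*a/r,np.sin(r)*b/r,np.cos(r)]); return -R.T@t,R.T@d
def fz(c,u,v,z):
    o,d=fray(c,u,v); return o+d*(z-o[2])/d[2]
def fproj(c,X):
    p=np.array(c['R'])@np.array(X)+np.array(c['t']); th=np.arctan2(np.hypot(p[0],p[1]),p[2]);k=th/np.hypot(p[0],p[1])
    return c['cx']+c['fx']*k*p[0],c['cy']+c['fy']*k*p[1]
E
python3 - <<'E'
from h import *
c=load('w2'); im=c['img']; hsv=cv2.cvtColor(im,cv2.COLOR_RGB2HSV)
m=cv2.inRange(hsv,(6,120,90),(20,255,255)); m[:,440:]=0; m[190:]=0
# right end per row
for r in range(36,176,3):
    xs=np.where(m[r])[0]; print(r,(xs.min(),xs.max()) if len(xs) else '', end=' | ')
print()
# vertical transitions at col 400, 340,385
for col in (310,340,385,395,408):
    ys=np.where(np.diff((m[:200,col]>0).astype(int)))[0]; print(col,ys)
# rod: bright low-saturation in rows
for r in (30,34,38,66,92,100,130,140,168):
    g=(hsv[r,355:390,1]<60)&(hsv[r,355:390,2]>110); xs=np.where(g)[0]+355; print(r,xs.min() if len(xs) else '',xs.max() if len(xs) else '',fz(c,xs.mean(),r,.0395).round(4) if len(xs) else '')
b=hsv[:,:,2]<45
for r in (2,6,10,14,18,22):
    xs=np.where(b[r,345:395])[0]+345; print(r,xs.min(),xs.max(),fz(c,xs.mean(),r,.052).round(4)) if len(xs) else 0
E
```

```text
36  | 39  | 42 (np.int64(289), np.int64(414)) | 45 (np.int64(258), np.int64(416)) | 48 (np.int64(258), np.int64(416)) | 51 (np.int64(258), np.int64(416)) | 54 (np.int64(258), np.int64(416)) | 57 (np.int64(259), np.int64(415)) | 60 (np.int64(259), np.int64(407)) | 63 (np.int64(272), np.int64(404)) | 66 (np.int64(293), np.int64(401)) | 69 (np.int64(269), np.int64(417)) | 72 (np.int64(268), np.int64(417)) | 75 (np.int64(268), np.int64(418)) | 78 (np.int64(268), np.int64(418)) | 81 (np.int64(268), np.int64(417)) | 84 (np.int64(269), np.int64(416)) | 87 (np.int64(269), np.int64(405)) | 90 (np.int64(269), np.int64(402)) | 93 (np.int64(269), np.int64(402)) | 96 (np.int64(270), np.int64(402)) | 99 (np.int64(270), np.int64(402)) | 102 (np.int64(270), np.int64(402)) | 105 (np.int64(270), np.int64(417)) | 108 (np.int64(270), np.int64(419)) | 111 (np.int64(270), np.int64(419)) | 114 (np.int64(270), np.int64(419)) | 117 (np.int64(270), np.int64(419)) | 120 (np.int64(271), np.int64(417)) | 123 (np.int64(271), np.int64(402)) | 126 (np.int64(271), np.int64(403)) | 129 (np.int64(271), np.int64(403)) 
[... 577 characters left out ...]
5  87 145 146 148 150 168]
385 [ 40  57  59  62  64  84  87 147 149 166]
395 [ 40  57  59  60  61  62  64  84  86 144 145 147 148 166]
408 [ 41  57  67  84  85  86 104 120 148 165]
30 361 389 [ 0.5217 -0.2322  0.0395]
34 361 384 [ 0.5192 -0.2364  0.0395]
38 361 385 [ 0.5241 -0.2403  0.0395]
66 363 374 [ 0.5193 -0.2685  0.0395]
92 365 375 [ 0.5206 -0.2937  0.0395]
100 365 375 [ 0.5206 -0.3014  0.0395]
130 366 376 [ 0.5217 -0.3302  0.0395]
140 366 376 [ 0.5219 -0.3398  0.0395]
168 366 384 [ 0.5265 -0.3672  0.0395]
2 355 372 [ 0.5116 -0.2077  0.052 ]
6 356 372 [ 0.5109 -0.2119  0.052 ]
10 356 373 [ 0.5124 -0.2159  0.052 ]
14 357 373 [ 0.5116 -0.2201  0.052 ]
18 357 373 [ 0.5115 -0.2241  0.052 ]
```

```bash
python3 - <<'E'
from h import *
c=load('w2')
for z in (.054,.058,.062):
  print(z,[fz(c,u,v,z).round(4)[:2].tolist() for u,v in((395,40.5),(340,40.5),(395,166.5),(385,166.5),(408,41),(408,165.5))])
print('floor R',[fz(c,u,v,.008).round(4)[:2].tolist() for u,v in((402.5,93),(402.7,99),(403.5,129),(403.8,141))])
print('floor L',[fz(c,u,v,.008).round(4)[:2].tolist() for u,v in((267.5,78),(269.5,105),(271.5,138))])
print('top R',[fz(c,u,v,.058).round(4)[:2].tolist() for u,v in((416.5,49),(418.3,76),(419.5,113),(419.5,158))])
print('L',[fz(c,u,v,.058).round(4)[:2].tolist() for u,v in((257.5,49),(264.5,160))])
E
```

```text
0.054 [[0.542, -0.245], [0.4914, -0.2474], [0.5429, -0.3631], [0.5332, -0.3632], [0.5544, -0.2445], [0.5557, -0.362]]
0.058 [[0.5409, -0.246], [0.4912, -0.2483], [0.5419, -0.3624], [0.5323, -0.3625], [0.5532, -0.2455], [0.5544, -0.3614]]
0.062 [[0.5399, -0.247], [0.4909, -0.2493], [0.5408, -0.3617], [0.5314, -0.3618], [0.552, -0.2465], [0.5532, -0.3607]]
floor R [[0.5613, -0.2911], [0.5616, -0.2976], [0.563, -0.33], [0.5637, -0.343]]
floor L [[0.419, -0.2757], [0.4207, -0.3046], [0.422, -0.3397]]
top R [[0.5612, -0.2525], [0.5625, -0.278], [0.5639, -0.3123], [0.5655, -0.3541]]
L [[0.418, -0.2543], [0.4224, -0.3557]]
```

The picture shows the rack squarely, with its cheeks at rows 40–168. The rod runs along x≈368 and the grip is at the top, about (365,10). I get the rack origin at about (0.520, -0.305) with yaw 0.043, and the grip at about (0.516, -0.206). Next I'll grasp the pin.

Request:
{"api": "send_rows", "payload": {"plan": "0.348 0.09 0.209 -0.016 0;0.348 0.09 0.209 -0.016 0;0.348 0.09 0.209 -0.016 0;0.348 0.09 0.209 -0.016 0;0.348 0.09 0.209 -0.016 0;0.348 0.09 0.209 -0.016 0;0.348 0.09 0.28 -0.016 0;0.348 0.09 0.338 -0.016 0;0.348 0.09 0.338 -0.016 0;0.348 0.09 0.338 -0.016 0;0.348 0.09 0.338 -0.016 1;0.348 0.09 0.338 -0.016 1;0.348 0.09 0.338 -0.016 1;0.348 0.09 0.338 -0.016 1;0.348 0.09 0.338 -0.016 1;0.348 0.09 0.338 -0.016 1;0.348 0.09 0.338 -0.016 1;0.348 0.09 0.338 -0.016 1"}}

```text
t: 4.5
ee_pos: [0.516, -0.2072, 0.1961]
ee_rot: [2.175, 2.267, 0.0]
ft_force: [-0.5, 0.5, 4.0]
width: 0.0132
grip_force: 61.2
```

```bash
python3 - <<'E'
from h import *
c=snap('wrist','w3'); s=env.observe()
print(s['t'],s['ee_pos'],Rn.from_rotvec(s['ee_rot']).as_matrix().round(3).tolist(),s['width'],s['grip_force'],s['ft_force'],s['torque'])
E
```

```text
4.55 [ 0.51604163 -0.20721421  0.19601575] [[-0.041, 0.999, 0.0], [0.999, 0.041, -0.0], [-0.0, 0.0, -1.0]] 0.013352256709862245 61.26366376876831 [-1.2980848   0.08555195  6.48624512] [-0.189349    0.11992522 -0.04398094]
```

Request:
{"api": "send_rows", "payload": {"plan": "0 0 -0.003 0 1;0.01 0 -0.003 0 1;0.03 0 -0.003 0 1;0.06 0 -0.003 0 1;0.09 0 -0.003 0 1;0.12 0 -0.003 0 1"}}

```text
t: 5.05
ee_pos: [0.5132, -0.1454, 0.197]
ee_rot: [-2.174, -2.267, -0.0]
ft_force: [-0.1, 0.5, -1.0]
width: 0.0133
grip_force: 60.4
```

```bash
python3 - <<'E'
from h import *
c=load('scene0'); print(onz(c,366,200,0),onz(c,348,185,0.0))
c=load('w1'); print('mw', [fz(c,u,v,0.0).round(3).tolist() for u,v in((420,290),(530,235))])
E
```

```text
[ 0.69172562 -0.0796956   0.        ] [0.69188798 0.02529436 0.        ]
mw [[0.685, 0.239, 0.0], [0.708, 0.438, 0.0]]
```

Clear: the microwave front is at x≈0.69.

Request:
{"api": "send_rows", "payload": {"plan": "0.07 0 0 0 1;0.14 0 0 0 1;0.2 0 0 0 1;0.2 0 0 0 1;0.2 0 0 0 1;0.2 0 -0.05 0 1;0.2 0 -0.1 0 1;0.2 0 -0.1 0 1;0.2 -0.06 -0.1 0 1;0.2 -0.12 -0.1 0 1;0.2 -0.164 -0.1 0 1;0.2 -0.164 -0.1 0 1;0.14 -0.164 -0.1 0 1;0.06 -0.164 -0.1 0 1;-0.02 -0.164 -0.1 0 1;-0.09 -0.164 -0.1 0 1;-0.12 -0.164 -0.1 0 1;-0.12 -0.164 -0.1 0 1;-0.12 -0.164 -0.1 0 1"}}

```text
t: 6.63
ee_pos: [0.4339, -0.2113, 0.2466]
ee_rot: [-2.177, -2.264, 0.0]
ft_force: [0.5, 0.4, -2.3]
width: 0.013
grip_force: 60.4
```

```bash
python3 - <<'E'
from h import *
c=snap('scene','s4'); d=snap('side','d4'); w=snap('wrist','w4'); s=env.observe()
print(s['t'],s['ee_pos'],s['width'],s['ft_force'],s['joints'].round(2))
a=cv2.resize(c['img'][205:290,310:410],None,fx=4,fy=4,interpolation=cv2.INTER_CUBIC)
b=cv2.resize(d['img'][155:220,300:370],None,fx=4,fy=4,interpolation=cv2.INTER_CUBIC)
o=np.zeros((600,700,3),np.uint8);o[:340,:400]=a;o[:260,410:690]=b
w2=cv2.resize(w['img'],(400,250),interpolation=cv2.INTER_AREA);o[345:595,:400]=w2
cv2.imwrite('pics/crop4.png',o[:,:,::-1])
E
```

```text
6.7833 [ 0.43404946 -0.20986954  0.24700484] 0.013057838596270844 [-0.17142282  0.32855415 -0.21690092] [-0.5  -0.23  2.03  0.    1.34 -0.55]
```

View pics/crop4.png

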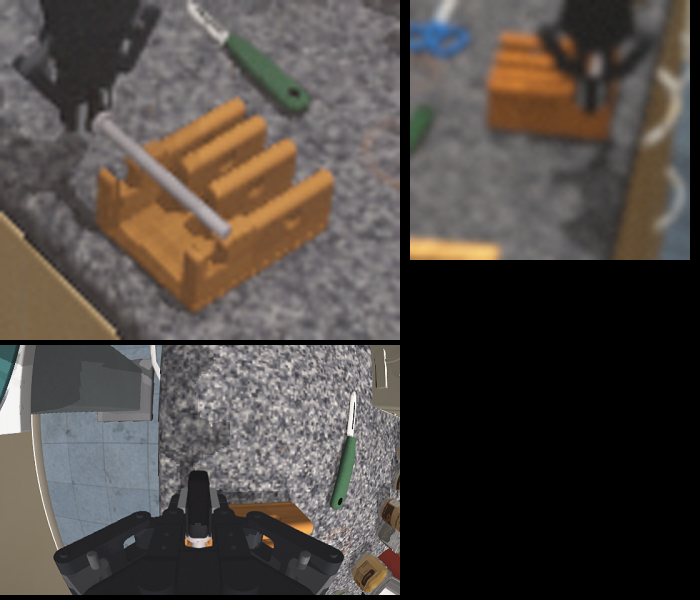

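```bash
python3 - <<'E'
from h import *
c=load('s4')
for z in(.085,.092,.098): print(z,[round(x,1) for x in proj(c,[.4411,-.3767,z])],[round(x,1) for x in proj(c,[.4411-.0055,-.250,z])])
hsv=cv2.cvtColor(c['img'],cv2.COLOR_RGB2HSV)
m=((hsv[:,:,1]<50)&(hsv[:,:,2]>125)).astype(np.uint8)
mm=np.zeros_like(m); mm[232:268,332:372]=m[232:268,332:372]
ys,xs=np.where(mm)
n,l,st,_=cv2.connectedComponentsWithStats(mm); k=1+st[1:,4].argmax(); ys,xs=np.where(l==k); print(st[k])
print(cv2.fitLine(np.c_[xs,ys].astype(np.float32),cv2.DIST_HUBER,0,.01,.01).ravel())
r=cv2.minAreaRect(np.c_[xs,ys].astype(np.float32));print(cv2.boxPoints(r))
# notch centre predicted
def rk(p): x,y,z=p; cy,sy=np.cos(.043),np.sin(.043); return [.5202+cy*x-sy*y,-.3052+sy*x+cy*y,z]
for p in((-.082,.0505,.036),(-.082,-.0505,.036),(-.082,-.0505,.062),(.042,-.0585,.06),(-.1,-.0585,0.0)): print(p,np.round(proj(c,rk(p)),1))
E
```

```text
0.085 [np.float64(367.6), np.float64(264.3)] [np.float64(339.9), np.float64(240.1)]
0.092 [np.float64(367.8), np.float64(262.7)] [np.float64(339.9), np.float64(238.5)]
0.098 [np.float64(368.0), np.float64(261.3)] [np.float64(340.0), np.float64(237.1)]
[334 233  34  31 139]
[  0.7394352   0.6732278 350.51135   248.52881  ]
[[333.0011  235.04651]
 [335.92975 231.9784 ]
 [367.18164 261.80975]
 [364.253   264.87787]]
(-0.082, 0.0505, 0.036) [341.  252.5]
(-0.082, -0.0505, 0.036) [362.6 271.7]
(-0.082, -0.0505, 0.062) [363.1 266. ]
(0.042, -0.0585, 0.06) [394.4 249.5]
(-0.1, -0.0585, 0.0) [359.2 283.9]
```

Request:
{"api": "send_rows", "payload": {"plan": "0 0 0.03 0 1;0 0 0.055 0 1;0 0 0.07 0 1;0 0 0.08 0 1;0 0 0.08 0 1"}}

```text
t: 7.2
ee_pos: [0.4338, -0.2101, 0.2059]
ee_rot: [-2.173, -2.266, 0.001]
ft_force: [0.1, 1.0, -0.5]
width: 0.0132
grip_force: 60.5
```

```bash
python3 - <<'E'
from h import *
c=snap('scene','s5'); s=env.observe()
print(s['t'],s['ee_pos'],s['width'],s['ft_force'],s['torque'])
hsv=cv2.cvtColor(c['img'],cv2.COLOR_RGB2HSV)
m=((hsv[:,:,1]<50)&(hsv[:,:,2]>125)).astype(np.uint8)
mm=np.zeros_like(m); mm[232:285,332:372]=m[232:285,332:372]
n,l,st,_=cv2.connectedComponentsWithStats(mm); k=1+st[1:,4].argmax(); ys,xs=np.where(l==k); print(st[k])
print(cv2.boxPoints(cv2.minAreaRect(np.c_[xs,ys].astype(np.float32))))
def rk(p): x,y,z=p; cy,sy=np.cos(.043),np.sin(.043); return [.5202+cy*x-sy*y,-.3052+sy*x+cy*y,z]
for z in(.042,.05): print(z,[np.round(proj(c,rk((-.082,y,z))),1) for y in(.058,.04,-.03,-.068)])
a=cv2.resize(c['img'][205:290,310:410],None,fx=6,fy=6,interpolation=cv2.INTER_CUBIC)
cv2.imwrite('pics/crop5.png',a[:,:,::-1])
E
```

```text
7.25 [ 0.4340002  -0.21029778  0.20680143] 0.01306694506482656 [ 0.0802353  -0.4193676  -0.79837266] [ 0.07508877 -0.03089294  0.03132633]
[333 242  33  31 130]
[[332.00504 244.09976]
 [334.84793 240.95761]
 [366.3741  269.4813 ]
 [363.53122 272.62344]]
0.042 [array([339.5, 249.8]), array([343.3, 253.1]), array([358.2, 266.4]), array([366.6, 273.9])]
0.05 [array([339.6, 248. ]), array([343.4, 251.3]), array([358.3, 264.6]), array([366.8, 272.1])]
```

View pics/crop5.png

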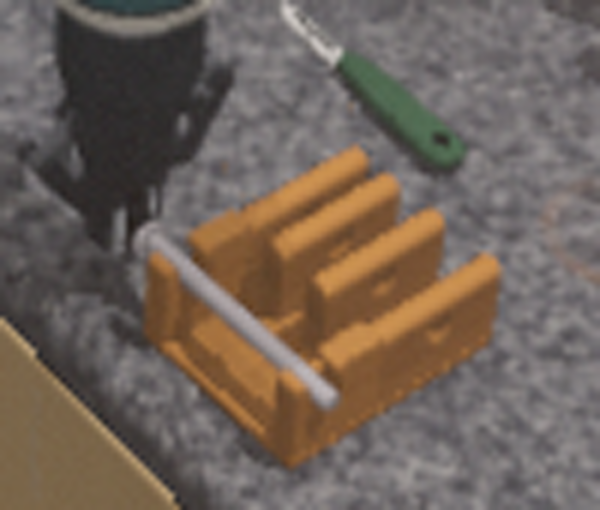

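The rod is inside both notches, about 8 mm above the floor. I'll lower it the rest of the way, release, and rise.

Request:
{"api": "send_rows", "payload": {"plan": "0 0 0.01 0 1;0 0 0.016 0 1;0 0 0.016 0 1"}}

```text
t: 7.5
ee_pos: [0.434, -0.2105, 0.1989]
ee_rot: [2.175, 2.267, -0.0]
ft_force: [-0.4, 0.1, -0.6]
width: 0.0132
grip_force: 60.5
```

Request:
{"api": "send_rows", "payload": {"plan": "0 0 0 0 0.8;0 0 0 0 0.7;0 0 0 0 0.5;0 0 0 0 0.3;0 0 0 0 0.2;0 0 0 0 0;0 0 -0.02 0 0;0 0 -0.06 0 0;0 0 -0.12 0 0;0 0 -0.2 0 0;0 0 -0.28 0 0;0 0 -0.32 0 0;0 0 -0.32 0 0"}}

```text
t: 8.58
ee_pos: [0.4342, -0.2106, 0.3656]
ee_rot: [2.17, 2.262, 0.003]
ft_force: [0.8, -0.2, 0.9]
width: 0.0856
grip_force: 0.0
```

```bash
python3 - <<'E'
from h import *
c=snap('scene','s6'); w=snap('wrist','w6'); s=env.observe()
print(s['t'],s['ee_pos'],Rn.from_rotvec(s['ee_rot']).as_matrix().round(3).tolist(),s['width'],s['ft_force'])
hsv=cv2.cvtColor(c['img'],cv2.COLOR_RGB2HSV)
m=((hsv[:,:,1]<50)&(hsv[:,:,2]>125)).astype(np.uint8)
mm=np.zeros_like(m); mm[232:285,332:372]=m[232:285,332:372]
n,l,st,_=cv2.connectedComponentsWithStats(mm); k=1+st[1:,4].argmax(); ys,xs=np.where(l==k); print(st[k])
print(cv2.boxPoints(cv2.minAreaRect(np.c_[xs,ys].astype(np.float32))))
a=cv2.resize(c['img'][205:290,310:410],None,fx=4,fy=4,interpolation=cv2.INTER_CUBIC)
o=np.zeros((600,480,3),np.uint8);o[:300,:480]=cv2.resize(w['img'],(480,300),interpolation=cv2.INTER_AREA);o[305:600,:400]=a[:295]
cv2.imwrite('pics/crop6.png',o[:,:,::-1])
E
```

```text
8.6833 [ 0.43391077 -0.21043792  0.36047378] [[-0.042, 0.999, 0.002], [0.999, 0.042, -0.001], [-0.001, 0.002, -1.0]] 0.08502761860589254 [-0.17464863  0.37537986 -1.49977845]
[333 243  34  32 118]
[[332.00073 246.03775]
 [335.44275 242.46335]
 [366.05554 271.94235]
 [362.61353 275.51675]]
```

View pics/crop6.png

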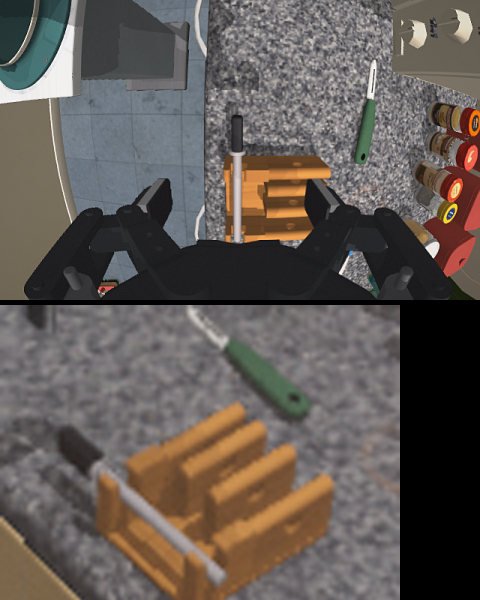

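The pin is parked in both notches, with the grip on the +y side: in the wrist view (top inset) the grip is at about (237,133) and the rod at (237,200). Next I'll go over the stand with the fingers half closed and look at the boards.

Request:
{"api": "send_rows", "payload": {"plan": "0.808 0.306 -0.12 -0.488 0.5;0.808 0.306 -0.12 -0.488 0.5;0.808 0.306 -0.12 -0.488 0.5;0.808 0.306 -0.12 -0.488 0.5;0.808 0.306 -0.12 -0.488 0.5;0.808 0.306 -0.12 -0.488 0.5;0.808 0.306 -0.12 -0.488 0.5;0.808 0.306 -0.12 -0.488 0.5;0.808 0.306 -0.12 -0.488 0.5;0.808 0.306 -0.12 -0.488 0.5;0.808 0.306 -0.12 -0.488 0.5;0.808 0.306 -0.12 -0.488 0.5;0.808 0.306 -0.12 -0.488 0.5;0.808 0.306 -0.12 -0.488 0.5;0.808 0.306 -0.12 -0.488 0.5;0.808 0.306 -0.12 -0.488 0.5"}}

```text
t: 10.02
ee_pos: [0.5701, 0.1992, 0.4186]
ee_rot: [0.003, -3.141, 0.0]
ft_force: [0.2, 0.3, 0.2]
width: 0.0429
grip_force: 0.0
```

```bash
python3 - <<'E'
from h import *
w6=load('w6'); print('pin grip ends',[fz(w6,316,v,.055).round(4)[:2].tolist() for v in (154,203)])
w=snap('wrist','w7'); s=env.observe()
print(s['t'],s['ee_pos'],Rn.from_rotvec(s['ee_rot']).as_matrix().round(3).tolist(),s['width'],s['joints'].round(2))
E
```

```text
pin grip ends [[0.4331, -0.1829], [0.435, -0.2288]]
10.0667 [0.57009257 0.19919171 0.4187882 ] [[-1.0, -0.002, -0.001], [-0.002, 1.0, -0.0], [0.001, -0.0, -1.0]] 0.04252591684281188 [ 0.29 -0.04  1.58 -0.    1.6  -1.28]
```

View pics/w7.png

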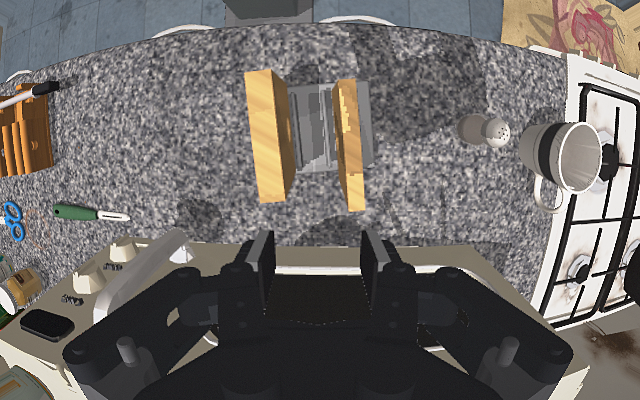

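```bash
python3 - <<'E'
from h import *
c=load('w7'); hsv=cv2.cvtColor(c['img'],cv2.COLOR_RGB2HSV)
m=cv2.inRange(hsv,(10,70,60),(30,255,255)); m[:,:325]=0; m[:,380:]=0; m[:70]=0; m[222:]=0
for r in list(range(74,220,6)):
    xs=np.where(m[r])[0]
    if len(xs): print(r,xs.min(),xs.max(),' '.join(f'{h}/{v}' for h,v in zip(hsv[r,xs.min():xs.max()+1:2,0],hsv[r,xs.min():xs.max()+1:2,2])))
for col in (342,346,350,354,358,362): 
    ys=np.where(m[:,col])[0]; print(col,ys.min(),ys.max())
E
```

```text
80 338 355 16/172 16/190 16/195 16/202 16/206 16/208 16/208 16/206 17/211
86 335 355 17/118 17/124 16/180 16/176 16/203 16/205 16/187 16/187 16/190 16/194 17/193
92 332 356 17/125 16/123 16/122 14/100 24/254 15/190 16/192 16/196 16/201 16/178 16/179 16/182 16/161
98 332 356 16/125 16/122 17/121 15/106 22/249 25/247 15/205 16/210 16/208 17/204 16/178 16/173 16/172
104 332 357 15/131 16/123 17/120 17/113 18/241 24/248 15/208 16/201 16/204 16/208 16/211 16/204 16/191
110 333 358 14/130 16/120 16/118 15/103 20/249 24/246 25/250 16/204 16/207 16/206 16/203 16/205 16/194
116 334 358 17/112 16/87 15/118 16/143 22/251 21/242 21/243 19/246 16/199 16/204 16/207 17/212 16/167
122 335 359 17/85 16/88 16/119 15/164 22/248 23/245 22/250 16/195 16/192 16/189 16/184 16/195 14/150
128 335 359 17/122 15/92 16/109 17/121 23/251 22/245 23/245 24/249 16/192 16/196 16/200 16/202 16/193
134 335 359 16/123 16/114 17/91 16/125 16/205 16/216 17/217 17/220 17/219 16/208 16/197 17/196 16/200
140 336 360 16/221 16/138 15/93 16/80 16/208 16/214 17/212 16/212 16/213 16/214 17/215 16/221 15/173
146 336 361 14/140 1
[... 383 characters left out ...]
72
170 338 362 14/111 17/119 17/120 16/104 16/222 16/206 16/205 16/207 16/209 16/215 16/218 16/207 15/187
176 339 362 16/123 16/120 16/120 16/125 20/247 22/246 21/250 21/248 23/245 22/244 22/244 22/248
182 340 363 16/110 15/117 16/115 15/163 22/247 21/243 21/242 21/241 20/241 21/243 22/244 22/248
188 342 363 14/118 16/118 14/101 20/243 19/236 20/240 21/243 22/244 22/244 21/243 21/246
194 344 364 16/127 15/104 19/244 22/244 22/244 22/243 21/242 20/237 19/235 20/242 12/166
200 346 364 15/111 17/243 22/245 22/245 22/244 22/244 22/244 21/244 22/244 17/236
206 348 364 16/213 19/237 19/237 20/239 21/241 22/243 22/244 22/245 20/248
342 79 188
346 79 202
350 79 211
354 78 211
358 109 210
362 163 210
```

```bash
python3 - <<'E'
from h import *
c=load('w7')
P=np.array([fz(c,u,v,.138)[:2] for u,v in((338.5,78.5),(356,78),(348.5,211.5),(365.3,210.5))]); print(P.round(4).tolist())
print('centre',P.mean(0).round(4),'thick',np.linalg.norm(P[0]-P[1]),np.linalg.norm(P[2]-P[3]),'len',np.linalg.norm(P[0]-P[2]))
d=P[2]+P[3]-P[0]-P[1]; y=np.arctan2(d[1],d[0]); print('yaw',y)
Q=np.array([fz(c,u,v,.138)[:2] for u,v in((246,70),(271,69),(262,203),(288,201))]);print('thick',Q.mean(0).round(4),Q.round(3).tolist())
E
```

```text
[[0.4767, 0.2159], [0.4759, 0.2299], [0.5872, 0.2258], [0.5863, 0.2402]]
centre [0.5315 0.228 ] thick 0.014037708085905012 0.014496942316973665 len 0.11090670384686391
yaw 0.09125839493051183
thick [0.5236 0.1575] [[0.468, 0.141], [0.468, 0.162], [0.58, 0.152], [0.578, 0.174]]
```

The thin board is the right strip in the picture, measured 14.0 mm thick, with its centre at (0.5315, 0.228) and yaw 0.091. I'll grasp it.

Request:
{"api": "send_rows", "payload": {"plan": "0.077 0.058 0.06 -0.0285 0.5;0.077 0.058 0.12 -0.0285 0.5;0.077 0.058 0.178 -0.0285 0.5;0.077 0.058 0.178 -0.0285 0.5;0.077 0.058 0.22 -0.0285 0.5;0.077 0.058 0.27 -0.0285 0.5;0.077 0.058 0.302 -0.0285 0.5;0.077 0.058 0.302 -0.0285 0.5;0.077 0.058 0.302 -0.0285 1;0.077 0.058 0.302 -0.0285 1;0.077 0.058 0.302 -0.0285 1;0.077 0.058 0.302 -0.0285 1;0.077 0.058 0.302 -0.0285 1;0.077 0.058 0.302 -0.0285 1"}}

```text
t: 11.23
ee_pos: [0.5321, 0.2284, 0.2706]
ee_rot: [-0.146, 3.135, 0.001]
ft_force: [1.2, -1.0, 7.0]
width: 0.0132
grip_force: 59.6
```

Request:
{"api": "send_rows", "payload": {"plan": "0 0 -0.04 0 1;0 0 -0.1 0 1;0 0 -0.18 0 1;0 0 -0.26 0 1;0 0 -0.32 0 1;0 0 -0.32 0 1;0.12 -0.9 -0.32 0.016 1;0.12 -0.9 -0.32 0.016 1;0.12 -0.9 -0.32 0.016 1;0.12 -0.9 -0.32 0.016 1;0.12 -0.9 -0.32 0.016 1;0.12 -0.9 -0.32 0.016 1;0.12 -0.9 -0.32 0.016 1;0.12 -0.9 -0.32 0.016 1;0.12 -0.9 -0.32 0.016 1;0.12 -0.9 -0.32 0.016 1;0.12 -0.9 -0.32 0.016 1;0.12 -0.9 -0.32 0.016 1;0.12 -0.9 -0.32 0.016 1"}}

```text
t: 12.82
ee_pos: [0.5133, -0.227, 0.4282]
ee_rot: [0.063, -3.141, -0.0]
ft_force: [-1.1, 0.5, -0.7]
width: 0.0136
grip_force: 59.7
```

```bash
python3 - <<'E'
from h import *
w=snap('wrist','w8'); c=snap('scene','s8'); s=env.observe()
R=Rn.from_rotvec(s['ee_rot']).as_matrix(); print(s['t'],s['ee_pos'],R.round(4).tolist(),s['width'],s['grip_force'],s['ft_force'])
d=np.r_[.5198,-.2967,s['ee_pos'][2]]-s['ee_pos']; print('tool delta/0.5',(R.T@d/.5).round(4),'roll',(np.arctan2(R[1,0],R[0,0])%(2*np.pi)-np.pi-.043)/np.pi)
E
```

```text
12.9167 [ 0.513666   -0.22501841  0.42838904] [[-0.9991, -0.0428, 0.0002], [-0.0428, 0.9991, 0.0002], [-0.0002, 0.0002, -1.0]] 0.013337522662902687 59.664820432662964 [ 0.36520633 -0.41384968 -2.45963102]
tool delta/0.5 [-0.0061 -0.1438 -0.    ] roll -6.915655506607427e-05
```

View pics/w8.png

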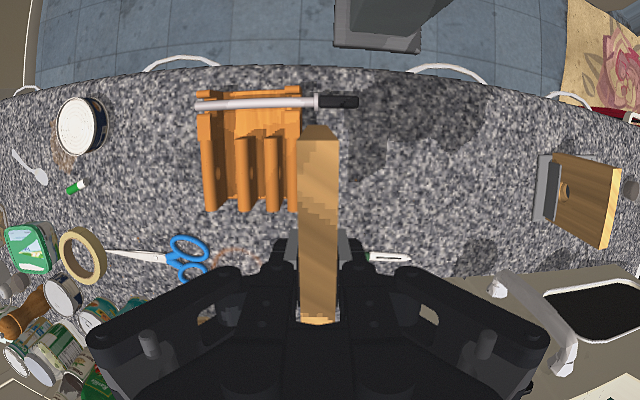

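The board is held upright to the right of the rack, with its top face at about (318,230). The rack cheeks span columns 200–300, the pin is parked at (280,102), and the thick board is still in its stand. Before inserting, I'll refine the board-in-hand and rack positions numerically.

```bash
python3 - <<'E'
from h import *
c=load('w8'); im=c['img']; hsv=cv2.cvtColor(im,cv2.COLOR_RGB2HSV); s=env.observe(); R=Rn.from_rotvec(s['ee_rot']).as_matrix()
for r in (128,134,140,146,160,180,210,240,300,316,322): print(r,''.join('%d/%d/%d '%tuple(hsv[r,k]) for k in range(292,344,3)))
for col in (310,318,326): print(col,[(r,int(hsv[r,col,0]),int(hsv[r,col,2])) for r in list(range(124,148,2))+list(range(312,332,2))])
m=cv2.inRange(hsv,(6,120,70),(20,255,255)); m[:,305:]=0;m[:80]=0;m[220:]=0
for r in (150,170,190,200,206,209,212):
    e=np.where(np.diff((m[r,190:305]>0).astype(int)))[0]+190; print(r,e)
for col in (212,240,245,270,275,292): ys=np.where(m[:,col])[0]; print(col,ys.max())
E
```

```text
128 15/170/223 15/169/223 14/172/225 15/193/74 14/25/110 16/125/110 17/125/110 15/119/111 16/119/111 16/123/110 16/122/111 16/127/110 14/108/113 128/22/94 170/7/113 135/10/107 175/10/159 0/7/141 
134 15/170/224 15/168/224 15/171/228 17/120/104 16/121/110 15/122/111 15/123/114 16/125/114 15/123/114 15/126/115 16/124/115 16/125/118 16/121/118 16/132/116 12/32/135 0/4/125 12/8/151 138/11/116 
140 15/169/225 14/173/209 17/124/138 16/122/146 16/130/147 16/122/150 16/127/153 16/124/154 16/126/162 16/127/168 17/127/166 16/127/165 16/128/165 16/129/166 16/129/166 16/138/164 13/11/201 158/9/118 
146 15/170/225 14/173/190 17/127/175 17/130/176 16/127/181 16/130/181 16/126/184 17/127/187 16/126/202 16/128/213 17/129/215 17/128/217 16/128/216 16/128/215 16/128/213 17/133/219 116/16/131 0/10/128 
160 14/169/216 14/169/195 16/128/170 16/129/172 16/128/171 17/130/171 17/129/190 16/131/193 16/129/195 17/128/195 16/128/197 16/128/201 17/130/202 16/129/205 16/126/207 16/132/214 114/11/112 130/16/95 
180 15/172/217 14/170/196 16/129/200 16/133/204 16/129/200 16/127/198 16/128/195 17/129/191 16/128/188 
[... 1649 characters left out ...]
75), (316, 16, 167), (318, 18, 233), (320, 18, 233), (322, 18, 235), (324, 16, 191), (326, 116, 30), (328, 150, 28), (330, 135, 34)]
326 [(124, 0, 124), (126, 16, 106), (128, 16, 111), (130, 15, 115), (132, 16, 117), (134, 16, 119), (136, 17, 118), (138, 16, 115), (140, 16, 165), (142, 16, 217), (144, 17, 216), (146, 17, 217), (312, 16, 145), (314, 16, 145), (316, 16, 132), (318, 18, 235), (320, 18, 229), (322, 18, 246), (324, 108, 21), (326, 100, 32), (328, 0, 29), (330, 110, 33)]
150 [199]
170 [201]
190 [203]
200 [204 225 237 256 265 282 286]
206 [204 217 218 219 237 251 265 279 287]
209 [204 216 237 250 265 279 287]
212 [271 273 292 293 298]
212 210
240 211
245 211
270 211
275 211
292 211
```

```bash
python3 - <<'E'
from h import *
c=load('w8'); s=env.observe(); R=Rn.from_rotvec(s['ee_rot']).as_matrix(); t=s['ee_pos']
for z in (.296,.299):
  P=np.array([fz(c,u,v,z) for u,v in((297.3,139.5),(338.5,139.5),(300.5,324),(334.5,324))]); P[:,2]=z
  print(z,[( R.T@(p-t))[:2].round(4).tolist() for p in P],'mean',(R.T@(P.mean(0)-t))[:2].round(4), np.linalg.norm(P[0]-P[1]),np.linalg.norm(P[0]-P[2]))
th=.043;o=np.array([.5202,-.3052]);M=np.array([[np.cos(th),np.sin(th)],[-np.sin(th),np.cos(th)]])
for z in(.054,.058): print(z,[(M@(fz(c,u,209,z)[:2]-o)).round(4).tolist() for u in(204.5,216.7,237.5,250.5,265.5,279.5,287.5)],(M@(fz(c,270,211.5,z)[:2]-o)).round(4),(M@(fz(c,212,211,z)[:2]-o)).round(4))
# rod parked
E
```

```text
0.296 [[0.057, -0.0084], [0.0569, 0.0051], [-0.0168, -0.009], [-0.0169, 0.005]] mean [ 0.02   -0.0018] 0.013513297481641706 0.07379339089295583
0.299 [[0.0572, -0.0082], [0.0572, 0.0049], [-0.0144, -0.0088], [-0.0144, 0.0048]] mean [ 0.0214 -0.0018] 0.013114199760354696 0.07161399876520695
0.054 [[0.0419, -0.0593], [0.0418, -0.0432], [0.0417, -0.0168], [0.0416, -0.0007], [0.0415, 0.0174], [0.0415, 0.0341], [0.0415, 0.0435]] [0.0446 0.0226] [ 0.0444 -0.0496]
0.058 [[0.0407, -0.0577], [0.0405, -0.0418], [0.0404, -0.0157], [0.0403, 0.0002], [0.0403, 0.0181], [0.0402, 0.0346], [0.0402, 0.0439]] [0.0433 0.0233] [ 0.0431 -0.0481]
```

Request:
{"api": "send_rows", "payload": {"plan": "-0.008 -0.06 0 0 1;-0.008 -0.11 0 0 1;-0.008 -0.143 0 0 1;-0.008 -0.143 0.03 0 1;-0.008 -0.143 0.08 0 1;-0.008 -0.143 0.13 0 1;-0.008 -0.143 0.16 0 1;-0.008 -0.143 0.17 0 1;-0.008 -0.143 0.17 0 1;-0.008 -0.143 0.17 0 1;-0.008 -0.143 0.17 0 1"}}

```text
t: 13.83
ee_pos: [0.5211, -0.2964, 0.3449]
ee_rot: [-0.068, 3.139, -0.002]
ft_force: [0.3, -0.1, -2.3]
width: 0.0135
grip_force: 59.9
```

```bash
python3 - <<'E'
from h import *
s=env.observe();c=snap('wrist','w9'); hsv=cv2.cvtColor(c['img'],cv2.COLOR_RGB2HSV)
R=Rn.from_rotvec(s['ee_rot']).as_matrix(); t=s['ee_pos']; print(s['t'],t,s['ft_force'],env.observe()['ee_pos'])
th=.043;o=np.array([.5202,-.3052]);M=np.array([[np.cos(th),np.sin(th)],[-np.sin(th),np.cos(th)]])
def rk(p): return np.r_[o+M.T@np.array(p[:2]),p[2]]
print('tcp rack',M@(t[:2]-o))
print('pred near top corners',[np.round(fproj(c,rk((-.055,.0085+e,.213))),1) for e in(-.007,.007)])
print('pred near cheek ends x=-42',[np.round(fproj(c,rk((-.042,y,.058))),1) for y in(-.0165,-.0005,.0175,.0335)], 'outer',[np.round(fproj(c,rk((-.06,y,.058))),1) for y in(-.0585,-.0425,.0425,.0585)])
sob=hsv[:,:,1].astype(int)
for r in range(90,150,4):
    m=(cv2.inRange(hsv[r:r+1],(6,70,60),(30,255,255))[0]>0).astype(int); e=np.where(np.diff(m))[0]; e=e[(e>200)&(e<420)]; print(r,e.tolist(),' '.join('%d/%d'%(a,b) for a,b in zip(hsv[r,290:350:5,1],hsv[r,290:350:5,2])))
E
```

```text
13.8333 [ 0.5210563  -0.2964122   0.34490357] [ 0.28202547 -0.05678877 -2.30837826] [ 0.52100353 -0.29649488  0.34484135]
tcp rack [0.00123327 0.00874286]
pred near top corners [array([295.7, 139.6]), array([338.6, 139.6])]
pred near cheek ends x=-42 [array([287.2, 138.8]), array([306.5, 138.6]), array([328.3, 138.6]), array([347.6, 138.8])] outer [array([237.4, 118.6]), array([255.9, 117.9]), array([358.7, 117.4]), array([377.7, 117.9])]
90 [] 15/216 14/217 13/216 14/218 13/217 14/216 11/216 14/215 14/215 17/197 16/195 16/194
94 [] 14/221 15/203 16/204 16/201 18/202 15/200 16/203 16/204 13/189 16/192 14/195 14/195
98 [301, 308] 40/146 53/153 65/148 71/148 45/131 51/135 53/136 53/139 44/132 38/133 32/137 24/140
102 [242, 373] 168/228 171/210 170/201 167/200 171/204 173/211 170/203 172/214 170/197 170/199 169/213 163/125
106 [236, 379] 165/238 164/238 167/229 168/217 170/207 172/224 172/218 171/218 172/199 172/208 165/127 163/128
110 [235, 379] 164/238 164/238 167/231 170/217 171/207 174/224 172/219 173/215 172/199 160/123 160/131 162/129
114 [236, 379] 164/238 166/239 169/233 168/231
[... 248 characters left out ...]
67/170 162/120 162/126 165/130 165/127
126 [236, 379] 168/227 166/227 173/220 173/224 118/104 118/104 115/104 118/102 165/125 165/128 162/131 164/137
130 [236, 379] 166/227 167/230 174/195 121/105 121/110 123/112 118/115 122/115 130/116 165/127 164/134 165/147
134 [236, 378] 167/229 170/229 158/124 122/111 123/112 120/115 123/116 121/116 121/118 172/120 165/131 171/148
138 [236, 378] 158/92 164/98 118/108 122/109 119/111 123/112 124/113 123/114 124/113 125/114 152/97 166/89
142 [239, 376] 170/203 173/222 129/186 127/190 127/193 131/196 128/203 128/199 130/196 127/200 173/146 164/131
146 [239, 376] 171/203 172/223 126/180 126/182 127/187 126/190 128/194 129/200 129/200 128/195 169/146 165/131
```

```bash
python3 - <<'E'
from h import *
c=load('w9'); hsv=cv2.cvtColor(c['img'],cv2.COLOR_RGB2HSV)
for r in (143,147,155,165): print(r,hsv[r,292:302,1].tolist(),hsv[r,332:344,1].tolist())
for r in (126,128,130): print(r,hsv[r,296:316,1].tolist(),hsv[r,322:340,1].tolist())
th=.043;o=np.array([.5202,-.3052]);M=np.array([[np.cos(th),np.sin(th)],[-np.sin(th),np.cos(th)]])
def rk(p): return np.r_[o+M.T@np.array(p[:2]),p[2]]
print('bottom',[np.round(fproj(c,rk((-.055,.0085+e,.083))),1) for e in(-.007,.007)],'top r155-165',[np.round(fproj(c,rk((x,.0085+e,.213))),1) for x in(-.053,-.046,-.04) for e in(-.007,.007)])
E
```

```text
143 [173, 170, 172, 174, 143, 128, 126, 125, 127, 128] [130, 128, 129, 127, 128, 127, 132, 147, 175, 166, 162, 165]
147 [171, 172, 172, 173, 154, 136, 127, 128, 127, 128] [128, 129, 129, 128, 129, 127, 134, 149, 171, 170, 162, 159]
155 [170, 171, 170, 170, 157, 133, 125, 130, 130, 132] [129, 130, 129, 128, 127, 125, 136, 162, 173, 164, 160, 168]
165 [169, 170, 171, 173, 169, 135, 124, 126, 127, 125] [129, 129, 129, 130, 127, 129, 132, 159, 173, 164, 165, 168]
126 [170, 169, 170, 172, 173, 172, 172, 170, 172, 173, 164, 126, 109, 118, 118, 115, 120, 119, 115, 118] [114, 113, 118, 118, 114, 125, 148, 167, 165, 163, 165, 163, 163, 165, 164, 159, 161, 157]
128 [168, 168, 172, 171, 172, 175, 171, 171, 164, 145, 114, 124, 124, 117, 122, 122, 123, 122, 122, 124] [122, 121, 123, 121, 122, 123, 126, 140, 169, 167, 162, 164, 169, 167, 169, 163, 160, 165]
130 [167, 170, 171, 174, 174, 173, 166, 147, 131, 121, 119, 122, 125, 119, 121, 122, 119, 123, 119, 123] [122, 126, 120, 122, 122, 123, 121, 119, 130, 149, 163, 166, 155, 165, 165, 161, 162, 167]
bottom [array([308. , 124.1]), array([326.8, 124.1])] top r155-165 [array([295.8, 145.6]), array([338.5, 145.6]), array([296. , 166.6]), array([338.2, 166.6]), array([296.3, 184.2]), array([338. , 184.2])]
```

The prediction matches to within 0.5 px, so I'll lower the board.

Request:
{"api": "send_rows", "payload": {"plan": "0 0 0.02 0 1;0 0 0.04 0 1;0 0 0.06 0 1;0 0 0.08 0 1;0 0 0.1 0 1;0 0 0.12 0 1;0 0 0.135 0 1;0 0 0.145 0 1;0 0 0.145 0 1"}}

```text
t: 14.63
ee_pos: [0.5209, -0.2967, 0.271]
ee_rot: [-0.068, 3.14, -0.001]
ft_force: [-0.2, 1.0, -0.8]
width: 0.0136
grip_force: 59.9
```

Request:
{"api": "send_rows", "payload": {"plan": "0 0 0.002 0 1;0 0 0.004 0 1;0 0 0.005 0 1;0 0 0.005 0 1"}}

```text
t: 14.97
ee_pos: [0.521, -0.2968, 0.2706]
ee_rot: [-0.068, 3.139, -0.002]
ft_force: [-8.2, 2.3, 20.9]
width: 0.0131
grip_force: 63.3
```

Request:
{"api": "send_rows", "payload": {"plan": "0 0 0 0 0.8;0 0 0 0 0.7;0 0 0 0 0.6;0 0 0 0 0.5;0 0 0 0 0.5;0 0 -0.03 0 0.5;0 0 -0.08 0 0.5;0 0 -0.14 0 0.5;0 0 -0.2 0 0.5;0 0 -0.26 0 0.5;0 0 -0.3 0 0.5;0 0 -0.3 0 0.5;0 0 -0.3 0 0.5"}}

```text
t: 16.05
ee_pos: [0.5208, -0.2966, 0.4191]
ee_rot: [-0.068, 3.139, -0.002]
ft_force: [0.5, 0.0, -0.4]
width: 0.0423
grip_force: 0.0
```

```bash
python3 - <<'E'
from h import *
s=env.observe();c=snap('wrist','w10'); hsv=cv2.cvtColor(c['img'],cv2.COLOR_RGB2HSV); print(s['t'],s['ee_pos'],s['width'],s['ft_force'])
th=.043;o=np.array([.5202,-.3052]);M=np.array([[np.cos(th),np.sin(th)],[-np.sin(th),np.cos(th)]])
def rk(p): return np.r_[o+M.T@np.array(p[:2]),p[2]]
for x in(-.055,-.03,0,.055):
    pr=[np.round(fproj(c,rk((x,.0085+e,.138))),1) for e in(-.007,.007)]; r=int(pr[0][1])+2
    m=(hsv[r,:,1]<148)&(hsv[r,:,1]>60)&(hsv[r,:,0]<30); xs=np.where(m[270:370])[0]+270; print(x,pr,(xs.min(),xs.max()) if len(xs) else None)
p=[np.round(fproj(c,rk((x,.0085,.138))),1) for x in(-.055,.055)]; print(p)
for P in p: r=int(P[1]); print([(k,int(hsv[k,int(P[0]),1]),int(hsv[k,int(P[0]),2])) for k in range(r-10,r+10,2)])
# pin: grip & rod
print('pin pred grip ends',[np.round(fproj(c,rk((-.082,y,.055))),1) for y in(.0805,.1255)],'tip',np.round(fproj(c,rk((-.082,-.0655,.042))),1))
g=np.round(fproj(c,rk((-.082,.103,.055)))).astype(int); b=hsv[:,:,2]<50; print(np.where(b[g[1],g[0]-40:g[0]+40])[0][[0,-1]]+g[0]-40,np.where(b[g[1]-25:g[1]+25,g[0]])[0][[0,-1]]+g[1]-25,g)
E
```

```text
16.05 [ 0.52082811 -0.29655097  0.41912876] 0.04226412630007189 [ 0.53237643  0.00105615 -0.37786382]
-0.055 [array([308.8, 123.6]), array([326.2, 123.6])] (np.int64(275), np.int64(365))
-0.03 [array([308.9, 154.3]), array([326.1, 154.2])] (np.int64(272), np.int64(347))
0 [array([309.1, 189.9]), array([325.9, 189.9])] (np.int64(273), np.int64(345))
0.055 [array([309.7, 249.8]), array([325.4, 249.8])] (np.int64(277), np.int64(289))
[array([317.5, 123.6]), array([317.5, 249.8])]
[(113, 172, 218), (115, 175, 220), (117, 171, 188), (119, 169, 145), (121, 123, 106), (123, 121, 112), (125, 104, 251), (127, 112, 242), (129, 114, 242), (131, 124, 236)]
[(239, 118, 239), (241, 119, 240), (243, 116, 241), (245, 119, 239), (247, 125, 233), (249, 131, 238), (251, 36, 100), (253, 15, 105), (255, 10, 132), (257, 4, 131)]
pin pred grip ends [array([384.4,  97.2]), array([423.6,  99.4])] tip [251.3  97.8]
[384 438] [ 93 105] [404  98]
```

```bash
python3 - <<'E'
from h import *
c=load('w10'); hsv=cv2.cvtColor(c['img'],cv2.COLOR_RGB2HSV)
for r in(130,170,205,240): print(r,hsv[r,302:334,1].tolist(),hsv[r,302:334,2].tolist())
print(hsv[98,378:442:3,2].tolist())
E
```

```text
130 [165, 162, 163, 162, 166, 174, 138, 126, 120, 120, 119, 120, 119, 117, 118, 116, 114, 113, 111, 118, 127, 122, 118, 129, 141, 169, 167, 160, 167, 161, 163, 165] [124, 126, 125, 124, 123, 107, 204, 236, 240, 238, 239, 240, 241, 242, 242, 243, 243, 243, 243, 240, 233, 236, 242, 235, 165, 101, 110, 115, 136, 136, 136, 136]
170 [173, 172, 171, 167, 169, 170, 145, 132, 123, 123, 123, 124, 125, 124, 126, 124, 124, 125, 125, 128, 126, 128, 120, 130, 148, 160, 162, 164, 168, 164, 169, 166] [212, 206, 197, 189, 173, 153, 181, 157, 135, 139, 137, 138, 137, 138, 138, 140, 140, 141, 139, 134, 134, 132, 134, 120, 107, 110, 129, 137, 143, 149, 152, 157]
205 [172, 170, 169, 171, 170, 172, 159, 129, 120, 123, 125, 124, 125, 125, 125, 126, 127, 126, 123, 122, 124, 127, 129, 121, 132, 170, 166, 166, 170, 167, 167, 168] [215, 206, 201, 191, 178, 157, 152, 226, 238, 234, 232, 230, 228, 226, 226, 225, 225, 225, 232, 236, 232, 223, 230, 154, 104, 114, 132, 140, 147, 151, 156, 158]
240 [6, 9, 16, 18, 18, 20, 18, 118, 121, 118, 119, 115, 116, 116, 119, 119, 118, 119, 117, 117, 118, 119, 128, 85, 15, 18, 7, 10, 8, 11, 8, 8] [130, 108, 94, 86, 86, 88, 100, 226, 245, 242, 241, 241, 241, 240, 240, 239, 239, 240, 240, 240, 240, 242, 252, 175, 116, 116, 108, 103, 99, 92, 95, 121]
[102, 157, 18, 42, 43, 43, 42, 41, 41, 41, 41, 42, 40, 39, 36, 76, 69, 76, 100, 60, 49, 99]
```

The board sits where predicted, to within 0.5 px laterally and about 1 mm lengthwise, and the pin hasn't moved. Handing in.

```bash
python3 -c "
from station import env
print(env.job_done())"
```

```text
the job is handed in; nothing more can be done
None
```

I parked the pin across both notches, stood the thin board fully down in the middle slot with its hole lined up with the bore, and handed the job in; the hand-in returned no verdict.

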